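Load a bearing roller into the sloped gutter and lock it

ROBOT

A 6-joint arm with a two-finger parallel gripper is mounted at the origin on the work surface. World frame = base frame: x ahead of the robot, y to its left, z up, the work surface at z = 0. Lengths are in m, angles in rad, forces in N, time in s.
With the tool pointing down it reaches from about 0.35 to 0.975 m from the base axis. Payload 4.9 kg.
Tool frame: the origin (TCP) lies midway between the tips of the shut fingers; the grasp point (between the pads) lies 19 mm behind it; x points along the fingers, z is the direction in which the jaws open and shut, and the axes are right-handed (so a half turn about x gives the same grasp; the last joint's range is limited). The gripper opens to 85 mm and grips with 20 to 120 N. Pads are 22 mm wide; open, the fingers measure 114 mm over their backs; the gripper's body (76 mm by 85 mm) begins 54 mm behind the grasp point. The pads swing forward as they close: fully open they stand 13 mm farther back than shut.
Start: joints at [1.173, 0.053, 1.613, -0, 1.476, -0.119], TCP at [0.172, 0.601, 0.231] pointing down, gripper open.
Joint ranges: [-3.01, 3.01], [-1.01, 2.22], [0.06, 2.58], [-1.02, 4.17], [0.09, 2.62], [-3.14, 3.14]. Speed limits (rad/s): [2.57, 2.57, 3.14, 3.14, 3.14, 3.14].

INTERFACE

Orientations are given as a unit quaternion [w, x, y, z].
In Python, from plant import state, cams, workorder, nets gives the robot as it stands.
- The arm moves only by the tool play_rows, never from a script. Its argument "motion" is a list of rows, each a list of 3 entries, a list of its own where there are three numbers: the closure, from -1 (fully open) to 1 (shut), then the shift along the world's x, y, z in m, then the turn about the world's z in rad. A call has 1 to 5 rows; each row is the pose to reach, as a shift and turn from the pose commanded when the call began; what a row does not reach only later rows make up. A row lasts 1/10 s, in which the tool goes at most 50 mm and 8.59 degrees, less where a joint would pass 70% of its speed; a pose out of reach is approached as far as the arm can. A call with a gripper value outside its range is refused whole. The fingers move at their own pace and stop on an object; the grip force is fixed at half the most. Time passes only in rows, so rows that repeat a pose let the fingers close. It gives the time, the measured TCP pose, the force and the opening at its end, in the units of the state.
- state(): the state, without advancing time (a new reading comes with each control period).
- cams.grab_frame(name): name is "side" or "top" or "wrist"; returns (picture, depth): 420x560x3 uint8, red, green, blue; 420x560 float32, m along the optical axis (not along the pixel's ray), 0 where there is no reading.
- cams.camera_info(name): a dict with "K" (3x3 intrinsics, pixels), "rvec" (rotation vector, rad) and "tvec" (3), from world to camera coordinates, as OpenCV has them. Camera axes: x right, y down, z forward; pixel columns grow to the right and rows downward; lengths in m; the calibration is good to about 2 mm. A picture is of the moment at which its call begins: read the wrist's pose just before it. camera_info takes no time and is no camera call; for the wrist camera it gives the pose at the moment of the call.
- workorder.job_done(): hands the job in, once; it reports no verdict.
Trained networks look in the newest picture that a camera, given by its name, has taken for a name from the list of things; names that differ only in an ending like _2 or _b are one class to them, and where a whole thing is asked for, a point or a joint stands for the part that bears it (a point fixed in the world has none). Each returns a list of dicts, best first, with "score" (0 to 1); they miss things now and then, are a little off and sometimes report something else, mostly with a low value. They report only what shows in the picture. A call takes as long as a camera call. They do not tell look-alikes from the thing itself.
- nets.recognise(camera, target): "at" ([x, y, z] in m, in world coordinates, good to about 4 mm: the middle of the surface that is visible of it).
- nets.landmark_of(camera, target): "at" ([x, y, z] in m, in world coordinates, good to about 4 mm: a listed point, or the origin of a listed thing).
The state is a dict: "time": time; "joint_pos": joint angles; "joint_vel": joint speeds; "joint_efforts": joint torques, N m; "tool_pos": TCP position; "tool_rot": TCP orientation; "contact_force": force on the tool from outside, world axes, zero at the start; "ft_torque": the same for the moment, N m; "gripper_width": opening from 0.0 (shut) to 1.0 (fully open).
Only numpy, scipy, OpenCV 4.12 (cv2) and the standard library are available. Lean on these libraries where they do the work, as an engineer would, in place of code of your own. Each camera call takes 0.05 s, during which the arm holds its last target.

TASK

Load the brass roller for its test: with a fingertip, push it gently up its lane of the sloped gutter, over the crest, until it rests by itself in the hollow against the end stop at the top. Then push that same lane's orange keeper knob all the way in, so that its bar lies across the lane behind the roller. Only push: never lift a roller, never let the brass one shoot ahead or run freely back down, and leave the dark steel roller, its keeper and everything else on the bench where they are.

Things in the scene. Friction and masses are not known exactly. Their poses are not given: they have to be found in the camera images.
- gutter: Aluminium gutter, two parallel lanes, grey-green walls 14 mm above the floor (middle wall 18 mm wide). Placed and turned anew each time. Origin on the floor surface midway between the lanes, 32 mm above the bench. x points uphill along the lanes (8 degrees, away from the robot), y across to the left lane, z square to the floor. Lane centres y = +28 (left), -28 mm (right), lanes 38 mm wide.
- lip (a point): Middle of the top of the dark lip across the gutter's low end: 8 mm high, 6 mm thick, at x = -111.5 mm in the gutter's frame. The floor slopes up evenly from there to the crest. A roller let go before the crest rolls back to this lip.
- crest (a point): Middle of the crest, at x = 35, z = 0 mm in the gutter's frame. Beyond it the floor falls 5 degrees below level (13 degrees in the gutter's frame) for 52 mm to the dark end stop plate, which stands 31 mm above the floor. A roller past the crest rolls gently to the stop and stays there.
- brass_roller: The roller to be loaded: brass-coloured cylinder, 50 mm in diameter, 34 mm long, about 0.3 kg, smooth. Lies across the low end of one of the two lanes, against the lip. Origin at its centre, its axle is its y axis (across the lane); x and z turn as it rolls. Resting at the lip, its centre is at x = -90, z = 25 mm in the gutter's frame.
- steel_roller: The same size of roller in dark steel, at the low end of the other lane; to be left alone. Origin at its centre.
- seat_left (a point): Where the roller's centre lies when it rests against the end stop in the left lane (x = 67, y = 28, z = 18 mm in the gutter's frame).
- seat_right (a point): The same for the right lane (y = -28 mm).
- knob_left (a point): Centre of the top of the left keeper's knob: orange upright post, 14 mm in diameter, 36 mm tall, outside the left wall beside the crest (x = 35, z = 53 mm in the gutter's frame). Its steel bar (7 x 8 mm, 32 mm below this point) runs to the lane through a dark guide, 22 mm lower than the knob top. Pushed towards the lane (gutter -y) it slides against 1.5 N of friction and stays.
- knob_right (a point): The same for the right lane's keeper, outside the right wall; it is pushed in towards gutter +y.
- keeper_left (a joint): Slide of the left keeper: 0 m fully out (knob axis at gutter y = 103 mm), 0.032 m fully in (71 mm, the bar lies across the lane). Starts at 0 to 0.006 m.
- keeper_right (a joint): Slide of the right keeper, likewise (knob axis at gutter y = -103 mm when out, -71 mm when in).
- screwdriver: Bystander: loose screwdriver with a black handle, 200 mm long, lying left of the gutter. Origin at its middle, on the bench.
- sensor_puck: Bystander: small steel vibration sensor with a blue cap, 38 mm in diameter and 38 mm tall, standing right of the gutter. Origin under its centre.
- mug: Bystander: white mug, 80 mm across, 95 mm tall. Origin under its centre.
- oil_bottle: Bystander: clear bottle with a red cap, 56 mm across, 150 mm tall. Origin under its centre.
- weight: Bystander: dark steel calibration weight with a knob, 70 mm across, 66 mm tall. Origin under its centre.
Not all that is in view belongs to the job. Of the things shaped like the brass_roller, the brass one is meant.

How it is judged:
On the way, in this order (a step that is already met when the one before it is completed fails the run):
1. the brass roller rests by itself in the hollow against the end stop, untouched, with its lane's keeper still out (x of brass_roller in the frame of gutter above 0.063 m and z of brass_roller in the frame of gutter between 0.014 and 0.022 m and linear speed of brass_roller below 0.03 m/s and contact force between the fingers and brass_roller below 0.5 N and ((y of brass_roller in the frame of gutter above 0 m and value of joint keeper_left below 0.012 m) or (y of brass_roller in the frame of gutter below 0 m and value of joint keeper_right below 0.012 m))), for 0.2 s.
2. the keeper of the brass roller's lane is pushed in behind it (x of brass_roller in the frame of gutter above 0.063 m and z of brass_roller in the frame of gutter between 0.014 and 0.022 m and ((y of brass_roller in the frame of gutter above 0 m and value of joint keeper_left above 0.028 m) or (y of brass_roller in the frame of gutter below 0 m and value of joint keeper_right above 0.028 m))), for 0.2 s.
At the end, for the whole second after the job is handed in: The brass roller lies at rest and untouched in the hollow, within 4 mm of its place against the end stop, the keeper of its lane is pushed in at least 28 of its 32 mm, and the steel roller is within 10 mm of where it started (all of step 2 and linear speed of brass_roller below 0.03 m/s and contact force between the fingers and brass_roller below 0.5 N and distance of steel_roller from where it was at the start of the episode below 0.01 m).
It fails at once if the brass roller is lifted 8 mm or more off the gutter (z of brass_roller in the frame of gutter above 0.033 m).
It fails at once if the brass roller moves faster than 0.4 m/s (flicked, or running back down) (linear speed of brass_roller above 0.4 m/s).
It fails at once if the brass roller is pressed with more than 40 N (contact force between the fingers and brass_roller above 40 N).
It fails at once if the steel roller is moved more than 10 mm, or its lane's keeper more than 8 mm (distance of steel_roller from where it was at the start of the episode above 0.01 m or (y of brass_roller in the frame of gutter above 0 m and distance of knob_right from where it was at the start of the episode above 0.008 m) or (y of brass_roller in the frame of gutter below 0 m and distance of knob_left from where it was at the start of the episode above 0.008 m)).
It fails at once if the screwdriver, sensor, mug, oil bottle or calibration weight is moved more than 20 mm (distance of any of screwdriver, sensor_puck, mug, oil_bottle, weight from where it was at the start of the episode above 0.02 m).
It also fails if it takes over 48 s, if anything falls off the work surface, if the arm or the gripper's body presses on something with over 40 N, if the wrist force passes 120 N, or if a joint passes its speed limit or range.

## Working session

There is one attempt and no reset: what is moved stays moved. The work goes in short steps, Python scripts to look and compute and a tool call to move; the robot and the scene stay as the last step left them, time stands still between calls to the robot, and variables do not carry over. Pictures are saved under pics/ and viewed, and the job is handed in when it is done.

Besides the shell and the picture viewer there is one more tool, called after "Request:" by a JSON object that holds its "op" and its "data", one argument or row to a line. play_rows: Moves the arm, as the interface text tells. Its arguments: {"type":"object","properties":{"motion":{"type":"array","items":{"type":"array"}}},"required":["motion"]}

```bash
mkdir -p pics; ls; python3 - <<'E'
from plant import state,cams,nets
import cv2
s=state();print(s['time'],s['tool_pos'],s['tool_rot'],s['gripper_width'])
for c in ['top','side']:
    p,d=cams.grab_frame(c);cv2.imwrite(f'pics/{c}0.png',p[:,:,::-1])
    for t in ['brass_roller','steel_roller','gutter','lip','crest','knob_left','knob_right','seat_left','seat_right','screwdriver','sensor_puck']:
        print(c,t,[(round(r['score'],2),[round(float(v),3) for v in r['at']]) for r in nets.landmark_of(c,t)][:3])
print(state()['time'])
E
```

```text
pics
0.0 [0.17174934 0.60030453 0.23006578] [ 0.56400364 -0.42604051  0.56523624  0.42532032] 1.0043938940144919
top brass_roller [(0.82, [0.348, 0.098, 0.025]), (0.64, [0.492, 0.108, 0.046]), (0.58, [0.451, -0.07, 0.024])]
top steel_roller [(0.59, [0.496, 0.053, 0.043])]
top gutter [(0.7, [0.581, 0.097, 0.032]), (0.5, [0.653, 0.082, 0.058])]
top lip [(0.66, [0.472, 0.074, 0.026]), (0.59, [0.615, 0.105, 0.039]), (0.17, [0.581, 0.097, 0.028])]
top crest [(0.92, [0.616, 0.104, 0.039])]
top knob_left [(0.54, [0.591, 0.198, 0.085])]
top knob_right [(0.61, [0.623, -0.0, 0.091])]
top seat_left [(0.67, [0.639, 0.135, 0.056]), (0.34, [0.49, 0.109, 0.047])]
top seat_right [(0.76, [0.651, 0.082, 0.059])]
top screwdriver [(0.58, [0.475, 0.295, -0.0])]
top sensor_puck [(0.57, [0.543, -0.137, 0.003]), (0.33, [0.625, 0.001, 0.092])]
side brass_roller [(0.6, [0.451, -0.075, 0.027]), (0.52, [0.35, 0.095, 0.027]), (0.5, [0.486, 0.109, 0.043])]
side steel_roller [(0.62, [0.496, 0.05, 0.045]), (0.31, [0.651, 0.076, 0.055])]
side gutter [(0.71, [0.54, -0.135, -0.002]), (0.56, [0.586, 0.102, 0.033])]
side lip [(0.91, [0.47, 0.082, 0.025])]
side crest [(0.81, [0.619, 0.101, 0.039])]
side knob_left [(0.62, [0.594, 0.204, 0.088])]
side knob_right [(0.47, [0.628, 0.001, 0.094]), (0.27, [0.541, -0.136, -0.006])]
side seat_left [(0.68, [0.642, 0.137, 0.059])]
side seat_right [(0.84, [0.649, 0.079, 0.058]), (0.68, [0.472, 0.297, -0.003])]
side screwdriver [(0.73, [0.474, 0.299, -0.002])]
side sensor_puck [(0.67, [0.473, 0.082, 0.024]), (0.46, [0.539, -0.135, -0.004])]
1.2
```

View pics/top0.png

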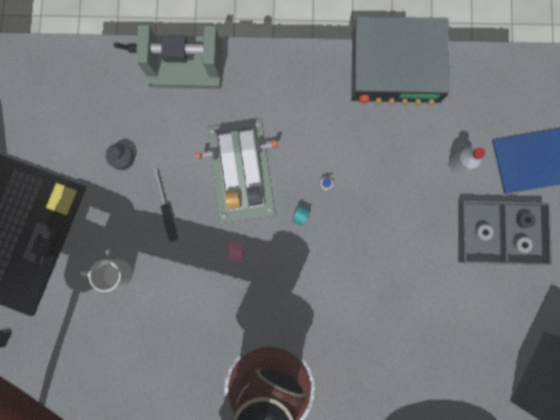

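View pics/side0.png

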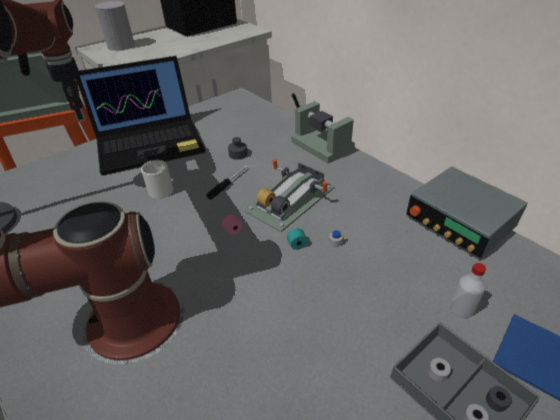

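Top view candidates: brass (232,200) in the left lane, dark steel (254,195) in the right lane, loose teal (301,214) and loose maroon (236,252). I choose the brass one at (232,200), then check it in a crop and fit the gutter pose.

```bash
cat > h.py <<'E'
import numpy as np
from scipy.optimize import least_squares
from scipy.spatial.transform import Rotation as R
M={'gutter':(0,0,0),'lip':(-111.5,0,8),'crest':(35,0,0),'brass_roller':(-90,28,25),'steel_roller':(-90,-28,25),'seat_left':(67,28,18),'seat_right':(67,-28,18)}
O=[('brass_roller',.492,.108),('steel_roller',.496,.053),('gutter',.581,.097),('lip',.472,.074),('crest',.616,.104),('seat_left',.639,.135),('seat_right',.651,.082),
('brass_roller',.486,.109),('steel_roller',.496,.05),('gutter',.586,.102),('lip',.47,.082),('crest',.619,.101),('seat_left',.642,.137),('seat_right',.649,.079)]
def T(p,m): return R.from_euler('ZY',[p[2],-np.radians(8)]).apply(np.array(m)/1000)+[p[0],p[1],.032]
f=lambda p:np.concatenate([T(p,M[n])[:2]-[x,y] for n,x,y in O])
P=least_squares(f,[.58,.1,.16],loss='soft_l1',f_scale=.004).x
E
python3 - <<'E'
from h import *
import cv2
from plant import cams
print(P,np.degrees(P[2]),np.round(f(P)*1000,1))
for n,m in {'knobL0':(35,103,53),'knobL1':(35,71,53),'knobR0':(35,-103,53),'brass':M['brass_roller'],'crestL':(35,28,25),'seat':M['seat_left']}.items():print(n,T(P,m).round(4))
for c,(a,b) in {'top':(240,170),'side':(290,195)}.items():
    im=cv2.imread(f'pics/{c}0.png');I=cams.camera_info(c)
    S=7;k=im[b-60:b+60,a-50:a+50] ;k=cv2.resize(k,None,fx=5,fy=5,interpolation=cv2.INTER_CUBIC)
    for m in list(M.values())+[(35,103,53),(35,-103,53),(35,71,53)]:
        q=cv2.projectPoints(T(P,m)[None],I['rvec'],I['tvec'],np.array(I['K']),None)[0].ravel()
        cv2.circle(k,(int((q[0]-a+50.5)*5),int((q[1]-b+60.5)*5)),4,(255,0,255),1)
    cv2.imwrite(f'pics/crop_{c}.png',k)
E
python3 -c "
import cv2,numpy as np
cv2.imwrite('pics/crops.png',np.hstack([cv2.imread('pics/crop_top.png')[:, :400],cv2.imread('pics/crop_side.png')[:,:400]]))"
```

```text
[0.58265433 0.09704243 0.17627283] 10.099689395182581 [-5.4  0.4  0.4  0.2  1.7  0.   0.9  3.5  0.8 -0.9  1.6  0.8 -0.6 -1.3
  0.6 -0.6  0.4  3.2 -3.3 -5.   2.9 -4.5 -2.2  2.1 -1.4 -1.2  1.4  1.7]
knobL0 [0.5915 0.2032 0.0894]
knobL1 [0.5971 0.1717 0.0894]
knobR0 [6.276e-01 4.000e-04 8.940e-02]
brass [0.4866 0.1084 0.0442]
crestL [0.6084 0.1301 0.0616]
seat [0.6406 0.1358 0.0591]
```

View pics/crops.png

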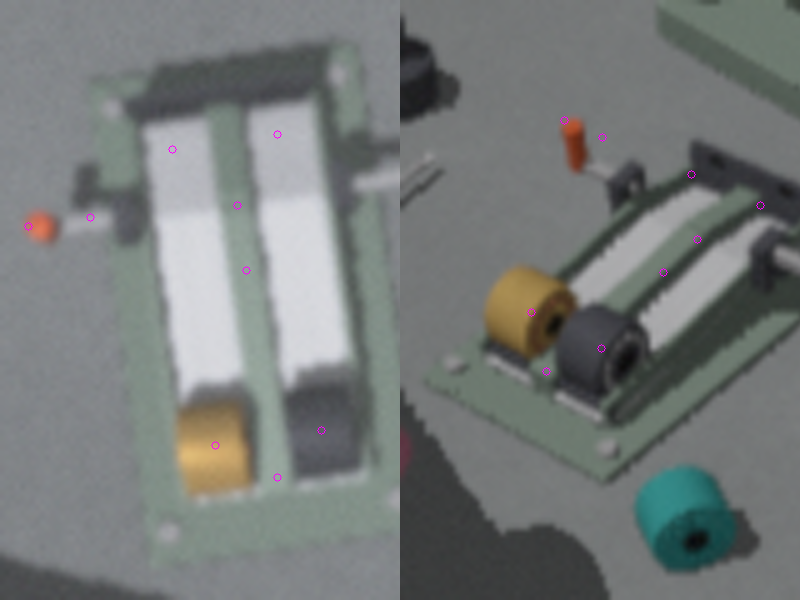

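The crop confirms that brass is in the left lane (its keeper is the left one), and the fitted points land on the features. Next I work out the tool axes and waypoints.

```bash
python3 - <<'E'
from h import *
from plant import state
s=state();q=s['tool_rot'];r=R.from_quat(np.r_[q[1:],q[0]]).as_matrix()
print(r.round(3)); yaw=np.degrees(np.arctan2(r[1,2],r[0,2]));print('jaw yaw',yaw, 'gutter',np.degrees(P[2]))
t=s['tool_pos']
for x in (-150,-130,-90,0,15):
    print(x,(T(P,(x,28,20))).round(4),(T(P,(x,28,20))-t).round(4))
E
```

```text
[[ 0.    -0.961  0.275]
 [ 0.     0.275  0.961]
 [-1.    -0.     0.   ]]
jaw yaw 74.02822110585508 gutter 10.099689395182581
-150 [0.4288 0.0981 0.0309] [ 0.2568 -0.5028 -0.2004]
-130 [0.4483 0.1015 0.0337] [ 0.2763 -0.4993 -0.1976]
-90 [0.4873 0.1085 0.0393] [ 0.3153 -0.4924 -0.1921]
0 [0.575  0.1241 0.0518] [ 0.403  -0.4767 -0.1795]
15 [0.5896 0.1267 0.0539] [ 0.4176 -0.4741 -0.1774]
```

Request:
{"op": "play_rows", "data": {
  "motion": [
    [1, [0.022, -0.044, 0], 0.09],
    [1, [0.044, -0.088, 0], 0.18],
    [1, [0.066, -0.132, 0], 0.27],
    [1, [0.088, -0.176, 0], 0.36],
    [1, [0.11, -0.22, 0], 0.455]
  ]
}}

```text
time: 1.7
tool_pos: [0.2824, 0.3792, 0.2314]
tool_rot: [-0.453, 0.543, -0.453, -0.543]
contact_force: [0.3, 0.2, 0.7]
gripper_width: 0.142
```

Request:
{"op": "play_rows", "data": {
  "motion": [
    [1, [0.022, -0.043, 0], 0],
    [1, [0.044, -0.087, 0], 0],
    [1, [0.066, -0.13, 0], 0],
    [1, [0.088, -0.174, 0], 0],
    [1, [0.11, -0.217, 0], 0]
  ]
}}

```text
time: 2.2
tool_pos: [0.3925, 0.162, 0.2318]
tool_rot: [-0.454, 0.542, -0.454, -0.542]
contact_force: [0.4, -0.0, 0.4]
gripper_width: -0.002
```

Request:
{"op": "play_rows", "data": {
  "motion": [
    [1, [0.014, -0.033, -0.02], 0],
    [1, [0.028, -0.065, -0.045], 0],
    [1, [0.028, -0.065, -0.09], 0],
    [1, [0.028, -0.065, -0.135], 0],
    [1, [0.028, -0.065, -0.15], 0]
  ]
}}

```text
time: 2.7
tool_pos: [0.4165, 0.0981, 0.0762]
tool_rot: [0.452, -0.54, 0.456, 0.544]
contact_force: [-0.7, -0.2, 0.3]
gripper_width: 0.002
```

```bash
cat > st.py <<'E'
from h import *
from plant import state,cams,nets
import cv2,sys
s=state();t=s['tool_pos'];rot=R.from_euler('ZY',[P[2],-np.radians(8)])
g=lambda w:(rot.inv().apply(np.array(w)-[P[0],P[1],.032])*1000).round(1)
print(s['time'],t.round(4),'gutter',g(t),s['contact_force'])
if len(sys.argv)>1:
    n,c=sys.argv[1:3]
    for cam in ('side','top'):
        p,d=cams.grab_frame(cam)
        for tg in sys.argv[3:]:
            print(cam,tg,[(round(r['score'],2),g(r['at'])) for r in nets.landmark_of(cam,tg)][:4])
        if cam==c:
            a,b=(290,195) if c=='side' else (240,170)
            cv2.imwrite(f'pics/{n}.png',cv2.resize(p[b-75:b+75,a-80:a+80,::-1],None,fx=4,fy=4,interpolation=cv2.INTER_CUBIC))
E
python3 st.py a1 side brass_roller
```

```text
2.7 [0.4165 0.0981 0.0762] gutter [-155.7   30.2   66.6] [-0.72106187 -0.23321141  0.26276888]
side brass_roller [(0.87, array([-163. , -146. ,   15.2])), (0.72, array([-228.7,   39.7,   25.1])), (0.5, array([-90.2,  29.4,  24.4]))]
top brass_roller [(0.68, array([-229. ,   43.5,   23.7])), (0.52, array([-89.4,  28.3,  24.6])), (0.52, array([-159.2, -140.8,   12.9]))]
```

View pics/a1.png

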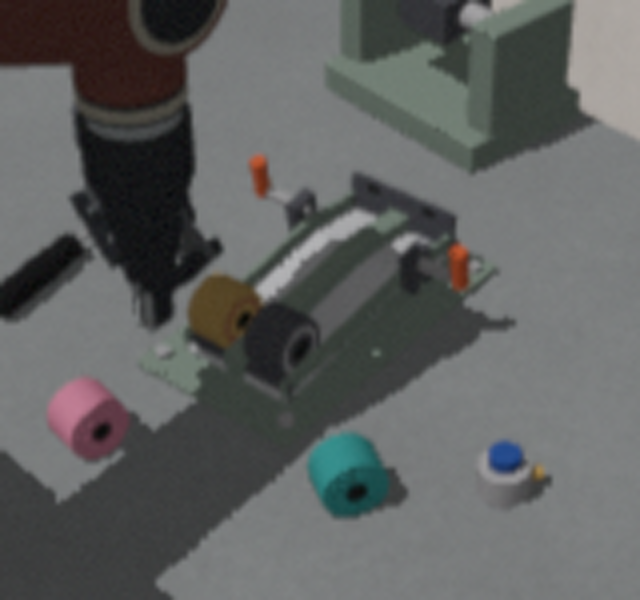

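Brass sits against the lip, with the shut finger behind it (tip at 150,310). The linkage horns sit well above the steel roller. I go down behind the roller next.

```bash
python3 st.py
```

```text
2.9 [0.4205 0.0989 0.0821] gutter [-150.8   30.3   71.8] [-0.32736312 -0.46724699  0.72139127]
```

Request:
{"op": "play_rows", "data": {
  "motion": [
    [1, [0.0, -0.001, -0.02], 0],
    [1, [0.0, -0.001, -0.037], 0],
    [1, [0.0, -0.001, -0.037], 0]
  ]
}}

```text
time: 3.2
tool_pos: [0.4198, 0.098, 0.0444]
tool_rot: [0.454, -0.542, 0.454, 0.542]
contact_force: [0.9, -0.1, -0.8]
gripper_width: 0.001
```

```bash
python3 st.py
```

```text
3.2 [0.4198 0.098  0.0444] gutter [-156.8   29.5   34.5] [ 0.85887607 -0.09127412 -0.78844536]
```

Request:
{"op": "play_rows", "data": {
  "motion": [
    [1, [0.0, -0.001, -0.01], 0],
    [1, [0.01, 0.001, -0.009], 0],
    [1, [0.016, 0.002, -0.008], 0],
    [1, [0.02, 0.003, -0.007], 0],
    [1, [0.023, 0.003, -0.007], 0]
  ]
}}

```text
time: 3.7
tool_pos: [0.4443, 0.1011, 0.0382]
tool_rot: [-0.454, 0.542, -0.454, -0.542]
contact_force: [-0.1, 0.2, 0.7]
gripper_width: 0.003
```

Request:
{"op": "play_rows", "data": {
  "motion": [
    [1, [0.003, 0.0005, 0.0004], 0],
    [1, [0.006, 0.001, 0.0008], 0],
    [1, [0.009, 0.0016, 0.0013], 0],
    [1, [0.012, 0.002, 0.0017], 0],
    [1, [0.015, 0.0027, 0.002], 0]
  ]
}}

```text
time: 4.2
tool_pos: [0.4579, 0.1035, 0.0392]
tool_rot: [0.454, -0.542, 0.454, 0.542]
contact_force: [-1.4, 0.1, 0.3]
gripper_width: 0.0
```

```bash
python3 st.py a2 side brass_roller steel_roller
```

```text
4.2 [0.4579 0.1035 0.0392] gutter [-119.5   28.3   24. ] [-1.40285867  0.12700525  0.30360207]
side brass_roller [(0.9, array([-162.5, -143.3,   14.8])), (0.88, array([-227.9,   35.9,   22.2])), (0.58, array([-84.1,  26.6,  22.2]))]
side steel_roller [(0.72, array([-93. , -32. ,  25.3])), (0.63, array([  34.3, -103.9,   57.5]))]
top brass_roller [(0.51, array([-159.2, -140.8,   12.4]))]
top steel_roller [(0.55, array([-88.8, -30.8,  22.6]))]
```

View pics/a2.png

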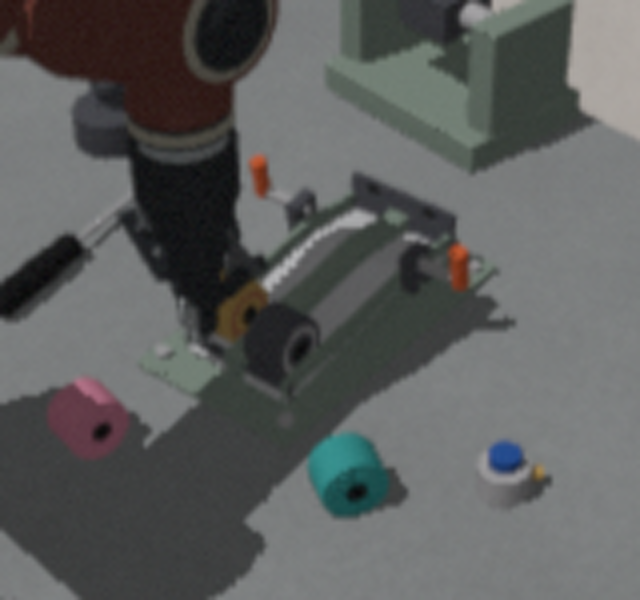

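The side net and the picture put the brass roller at gutter x ≈ -84, moving with the finger at -1.4 N, and the steel roller hasn't moved. I continue up the slope.

Request:
{"op": "play_rows", "data": {
  "motion": [
    [1, [0.005, 0.0009, 0.0007], 0],
    [1, [0.011, 0.0019, 0.0015], 0],
    [1, [0.017, 0.003, 0.0024], 0],
    [1, [0.023, 0.004, 0.0033], 0],
    [1, [0.029, 0.005, 0.0041], 0]
  ]
}}

```text
time: 5.0
tool_pos: [0.4877, 0.1087, 0.0436]
tool_rot: [-0.454, 0.542, -0.454, -0.542]
contact_force: [-1.3, -0.4, 1.5]
gripper_width: 0.001
```

Request:
{"op": "play_rows", "data": {
  "motion": [
    [1, [0.006, 0.001, 0.0009], 0],
    [1, [0.012, 0.002, 0.0017], 0],
    [1, [0.018, 0.0031, 0.0026], 0],
    [1, [0.024, 0.0042, 0.0034], 0],
    [1, [0.03, 0.0053, 0.0043], 0]
  ]
}}

```text
time: 5.5
tool_pos: [0.5175, 0.1139, 0.0477]
tool_rot: [0.454, -0.542, 0.454, 0.542]
contact_force: [-1.4, -0.4, 0.4]
gripper_width: -0.003
```

```bash
python3 st.py a3 side brass_roller steel_roller
```

```text
5.5 [0.5175 0.1139 0.0477] gutter [-58.4  28.1  24.1] [-1.40212777 -0.42005187  0.38049256]
side brass_roller [(0.8, array([-161.1, -144.3,   15.6])), (0.67, array([-21. ,  27.6,  24.2])), (0.57, array([-226.2,   41.9,   23.7]))]
side steel_roller []
top brass_roller [(0.5, array([-230.8,   39.9,   23.1]))]
top steel_roller [(0.6, array([-91.7, -27.9,  26.2]))]
```

View pics/a3.png

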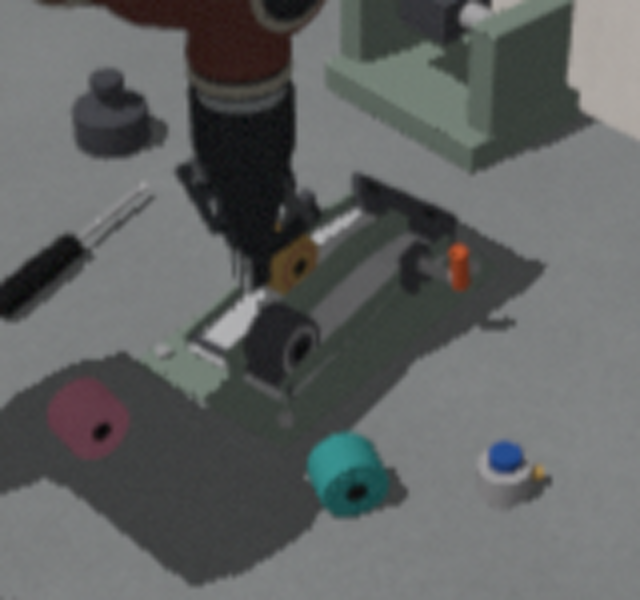

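The brass roller is at about (292,262), gutter x ≈ -22, following the finger.

Request:
{"op": "play_rows", "data": {
  "motion": [
    [1, [0.006, 0.001, 0.0009], 0],
    [1, [0.012, 0.002, 0.0017], 0],
    [1, [0.018, 0.0031, 0.0026], 0],
    [1, [0.024, 0.0042, 0.0034], 0],
    [1, [0.03, 0.0053, 0.0043], 0]
  ]
}}

```text
time: 6.3
tool_pos: [0.5477, 0.1193, 0.0521]
tool_rot: [-0.454, 0.542, -0.454, -0.542]
contact_force: [-1.2, -0.7, 0.8]
gripper_width: 0.002
```

Request:
{"op": "play_rows", "data": {
  "motion": [
    [1, [0.005, 0.0009, 0.0007], 0],
    [1, [0.01, 0.0018, 0.0014], 0],
    [1, [0.014, 0.0025, 0.002], 0],
    [1, [0.018, 0.0032, 0.0026], 0],
    [1, [0.021, 0.0037, 0.003], 0]
  ]
}}

```text
time: 6.8
tool_pos: [0.5683, 0.1229, 0.055]
tool_rot: [0.454, -0.542, 0.454, 0.542]
contact_force: [-0.7, -0.0, 1.0]
gripper_width: -0.001
```

```bash
python3 st.py a4 side brass_roller
```

```text
6.8 [0.5683 0.1229 0.055 ] gutter [-6.3 28.  24.1] [-0.71050989 -0.02060258  0.96384463]
side brass_roller [(0.85, array([-227.9,   38.3,   25.9])), (0.8, array([-159.2, -145.7,   14.8])), (0.46, array([29.9, 28.5, 23.2]))]
top brass_roller [(0.8, array([-158.8, -139.1,   14.4])), (0.58, array([-230. ,   43.3,   24.5])), (0.42, array([ -85.5, -224.6,  -17. ]))]
```

View pics/a4.png

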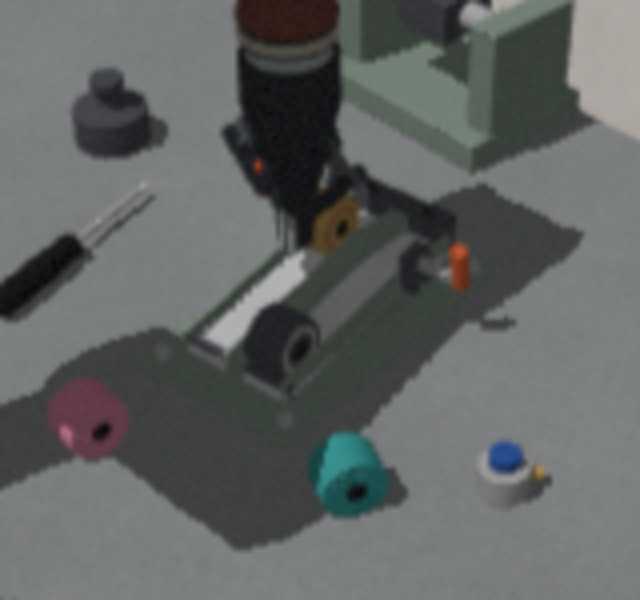

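The roller is just short of the crest at (338,225), x ≈ 30. I go over it slowly and level.

Request:
{"op": "play_rows", "data": {
  "motion": [
    [1, [0.0025, 0.0004, 0.0002], 0],
    [1, [0.005, 0.0009, 0.0004], 0],
    [1, [0.0075, 0.0013, 0.0006], 0],
    [1, [0.01, 0.0018, 0.0006], 0],
    [1, [0.0125, 0.0022, 0.0006], 0]
  ]
}}

```text
time: 7.5
tool_pos: [0.581, 0.1251, 0.0557]
tool_rot: [-0.454, 0.542, -0.454, -0.542]
contact_force: [0.4, -0.1, 0.9]
gripper_width: 0.0
```

```bash
python3 st.py a5 side brass_roller
```

```text
7.5 [0.581  0.1251 0.0557] gutter [ 6.6 28.  23.1] [ 0.36243182 -0.05883113  0.90109158]
side brass_roller [(0.77, array([-229.3,   39.4,   25.2])), (0.65, array([47.1, 28.7, 21.6])), (0.59, array([-158.6, -141.7,   15.7])), (0.23, array([38.8, 96.1, 51.6]))]
top brass_roller [(0.73, array([-228.6,   42.8,   26.7])), (0.68, array([-158.5, -142.2,   12.2]))]
```

View pics/a5.png

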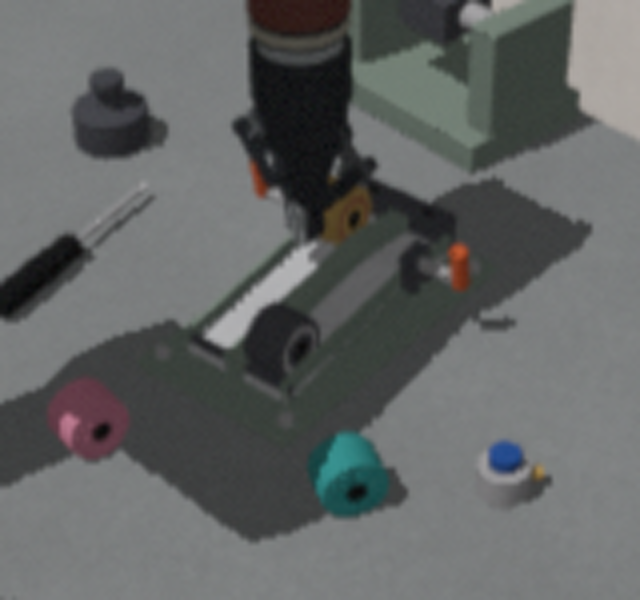

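The roller is past the crest at (350,215), x ≈ 47, and the contact force is gone. I let it settle.

Request:
{"op": "play_rows", "data": {
  "motion": [
    [1, [0, 0, 0], 0],
    [1, [0, 0, 0], 0],
    [1, [0, 0, 0], 0],
    [1, [0, 0, 0], 0],
    [1, [0, 0, 0], 0]
  ]
}}

```text
time: 8.2
tool_pos: [0.5805, 0.125, 0.0556]
tool_rot: [0.454, -0.542, 0.454, 0.542]
contact_force: [-0.1, 0.1, -0.6]
gripper_width: 0.0
```

```bash
python3 st.py a6 side brass_roller knob_left
```

```text
8.2 [0.5805 0.125  0.0556] gutter [ 6.  27.9 23. ] [-0.08963534  0.07456358 -0.55758028]
side brass_roller [(0.69, array([-227.2,   38.6,   24.6])), (0.63, array([67.1, 30.2, 16.3])), (0.59, array([-160.7, -141.2,   18.7]))]
side knob_left [(0.44, array([40.3, 96.6, 51.1]))]
top brass_roller [(0.63, array([-227. ,   45.3,   22.6])), (0.61, array([-159.8, -140. ,   13. ]))]
top knob_left []
```

View pics/a6.png

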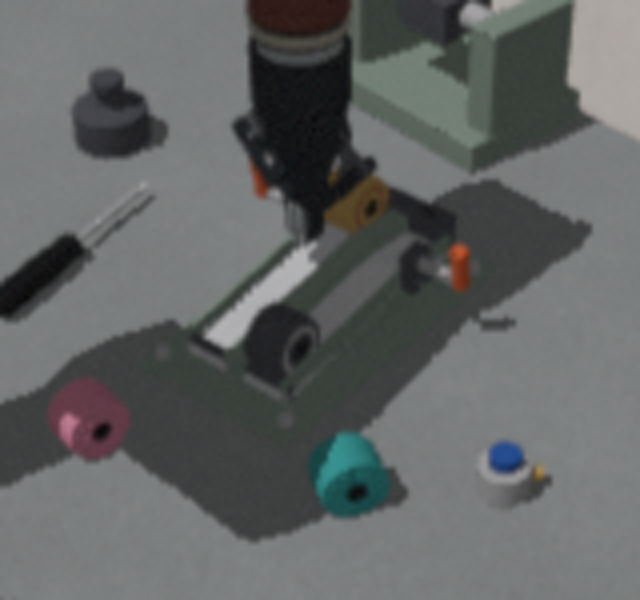

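The brass roller is seated at (370,205) and measured at x ≈ 67, z ≈ 16 with no finger contact. I withdraw back and up, then work out the knob approach.

Request:
{"op": "play_rows", "data": {
  "motion": [
    [1, [-0.02, -0.0035, 0.003], 0],
    [1, [-0.025, -0.0045, 0.04], 0],
    [1, [-0.025, -0.0045, 0.085], 0],
    [1, [-0.025, -0.0045, 0.125], 0],
    [1, [-0.025, -0.0045, 0.125], 0]
  ]
}}

```text
time: 9.0
tool_pos: [0.5597, 0.1209, 0.1888]
tool_rot: [-0.457, 0.546, -0.451, -0.539]
contact_force: [0.5, -0.1, 0.4]
gripper_width: 0.002
```

```bash
python3 st.py a7 top brass_roller knob_left; python3 - <<'E'
from h import *
from plant import state
t=state()['tool_pos']
for y in (160,145,121,89): w=T(P,(35,y,37));print(y,w.round(4),(w-t).round(4))
E
```

```text
9.0 [0.5597 0.1209 0.1888] gutter [  3.6  27.6 157.9] [ 0.50494048 -0.05253439  0.43377122]
side brass_roller [(0.67, array([-159.5, -143.1,   16.9])), (0.6, array([67.7, 29. , 15.7])), (0.52, array([-228.6,   40. ,   23.7]))]
side knob_left [(0.53, array([37.9, 97.6, 50.6]))]
top brass_roller [(0.78, array([-228.6,   43.4,   21.1])), (0.63, array([-157.9, -143.5,   14.1]))]
top knob_left []
160 [0.5836 0.2597 0.0735] [ 0.0294  0.1393 -0.1048]
145 [0.5863 0.245  0.0735] [ 0.032   0.1245 -0.1048]
121 [0.5905 0.2213 0.0735] [ 0.0362  0.1009 -0.1048]
89 [0.5961 0.1898 0.0735] [ 0.0418  0.0694 -0.1048]
```

View pics/a7.png

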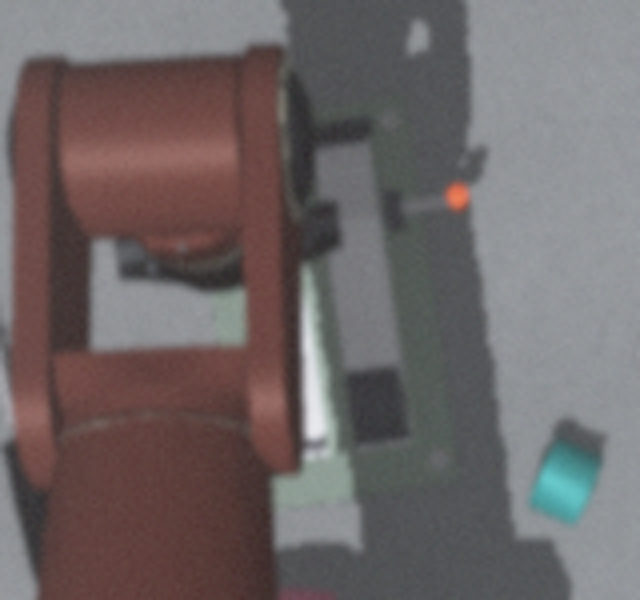

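The arm hides the left lane from the top camera, but the side net still has the roller seated and the knob at y ≈ 97.5. I move outside the knob and down.

Request:
{"op": "play_rows", "data": {
  "motion": [
    [1, [0.011, 0.044, 0], 0],
    [1, [0.022, 0.088, 0], 0],
    [1, [0.031, 0.1295, 0], 0],
    [1, [0.031, 0.1295, -0.03], 0],
    [1, [0.031, 0.1295, -0.06], 0]
  ]
}}

```text
time: 9.8
tool_pos: [0.5866, 0.2516, 0.1193]
tool_rot: [-0.454, 0.543, -0.453, -0.543]
contact_force: [0.5, 0.5, -0.5]
gripper_width: 0.004
```

Request:
{"op": "play_rows", "data": {
  "motion": [
    [1, [0, 0, -0.03], 0],
    [1, [0, 0, -0.044], 0],
    [1, [0, 0, -0.044], 0]
  ]
}}

```text
time: 10.1
tool_pos: [0.5838, 0.2492, 0.0724]
tool_rot: [0.452, -0.541, 0.456, 0.544]
contact_force: [0.0, 0.8, -0.1]
gripper_width: 0.005
```

```bash
python3 st.py a8 side brass_roller knob_left
```

```text
10.1 [0.5838 0.2492 0.0724] gutter [ 33.2 149.6  36.2] [ 0.02842932  0.75286824 -0.12395282]
side brass_roller [(0.89, array([-163.1, -142. ,   16.5])), (0.64, array([  35.7, -104.9,   55.7])), (0.53, array([69.5, 27.7, 14.7])), (0.53, array([-226.4,   37.8,   22.1]))]
side knob_left [(0.6, array([37.4, 95.4, 49.7]))]
top brass_roller [(0.83, array([69.4, 25.6, 16.4])), (0.77, array([-156.9, -138.4,   12.2])), (0.72, array([-113.7,    0.2,   13.6])), (0.59, array([-230.5,   46.3,   22.1]))]
top knob_left [(0.51, array([35.4, 99.9, 53.8]))]
```

View pics/a8.png

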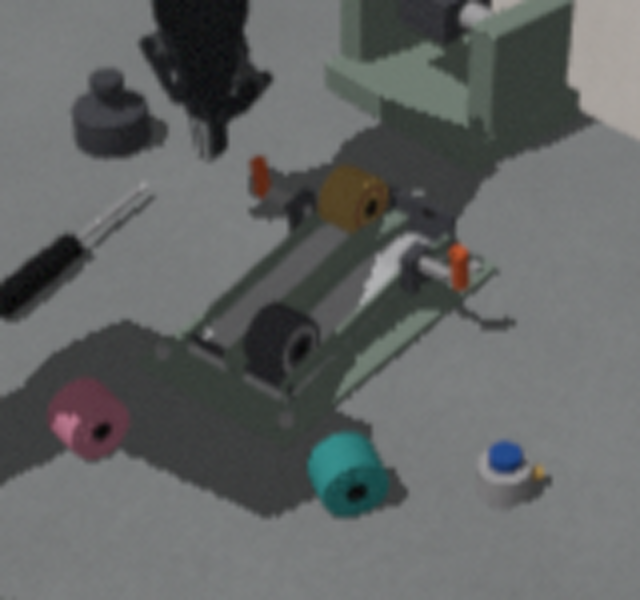

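Both cameras see the brass roller seated, with the finger outside the knob (tip at 205,150, knob at 260,175). I push in along gutter -y.

Request:
{"op": "play_rows", "data": {
  "motion": [
    [1, [0.003, -0.008, 0], 0],
    [1, [0.005, -0.016, 0], 0],
    [1, [0.006, -0.023, 0], 0],
    [1, [0.007, -0.029, 0], 0],
    [1, [0.008, -0.035, 0], 0]
  ]
}}

```text
time: 10.9
tool_pos: [0.5946, 0.2146, 0.0766]
tool_rot: [0.454, -0.542, 0.454, 0.542]
contact_force: [0.1, 2.5, 0.0]
gripper_width: -0.002
```

Request:
{"op": "play_rows", "data": {
  "motion": [
    [1, [0.0005, -0.003, 0], 0],
    [1, [0.001, -0.006, 0], 0],
    [1, [0.0015, -0.009, 0], 0],
    [1, [0.002, -0.012, 0], 0],
    [1, [0.0025, -0.015, 0], 0]
  ]
}}

```text
time: 11.4
tool_pos: [0.5971, 0.2, 0.0767]
tool_rot: [-0.454, 0.542, -0.454, -0.542]
contact_force: [0.2, 1.9, 0.1]
gripper_width: 0.001
```

```bash
python3 st.py a9 side brass_roller knob_left
```

```text
11.4 [0.5971 0.2    0.0767] gutter [38.2 98.8 39.7] [0.15562916 1.92301773 0.06618114]
side brass_roller [(0.8, array([-225.3,   40.2,   23.3])), (0.64, array([67.3, 31.1, 14.2])), (0.55, array([-162. , -144.2,   13.2])), (0.21, array([ 6.5,  1.4, -2.4]))]
side knob_left [(0.61, array([36.9, 79.1, 50.8])), (0.54, array([ 67.9, -31.2,  14.1]))]
top brass_roller [(0.8, array([-157.1, -139.7,    9.4])), (0.76, array([-231.3,   40.5,   23.7])), (0.62, array([71.2, 26.9, 15.9])), (0.32, array([66.5, 24.9, 17.5]))]
top knob_left [(0.38, array([34.8, 78.1, 52.1])), (0.36, array([ 2.7,  0. , -2. ]))]
```

View pics/a9.png

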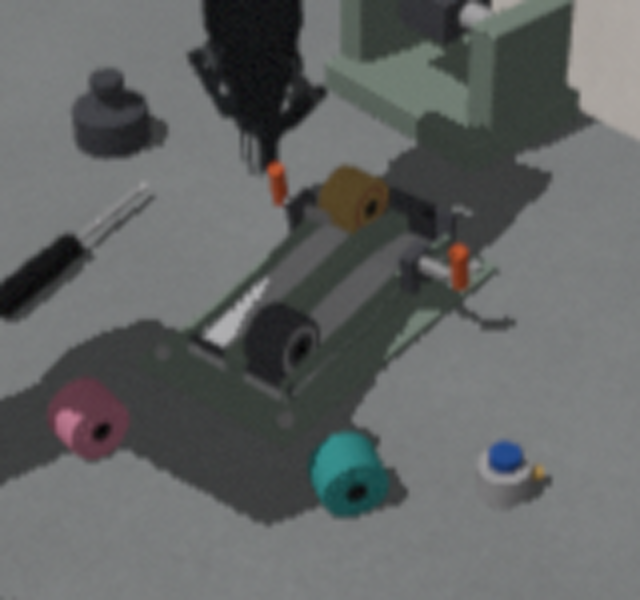

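The knob has moved to (277,183), y ≈ 78.5, at about 2 N. About 7.5 mm remain.

Request:
{"op": "play_rows", "data": {
  "motion": [
    [1, [0, -0.002, 0], 0],
    [1, [0, -0.004, 0], 0],
    [1, [0, -0.005, 0], 0],
    [1, [0, -0.006, 0], 0],
    [1, [0, -0.006, 0], 0]
  ]
}}

```text
time: 12.2
tool_pos: [0.597, 0.1939, 0.0766]
tool_rot: [-0.454, 0.542, -0.454, -0.542]
contact_force: [0.2, 0.8, 0.0]
gripper_width: -0.001
```

Request:
{"op": "play_rows", "data": {
  "motion": [
    [1, [0, -0.0005, 0], 0],
    [1, [0, -0.001, 0], 0],
    [1, [0, -0.0015, 0], 0]
  ]
}}

```text
time: 12.5
tool_pos: [0.597, 0.1926, 0.0767]
tool_rot: [-0.454, 0.542, -0.454, -0.542]
contact_force: [0.4, 0.8, -0.1]
gripper_width: 0.001
```

Request:
{"op": "play_rows", "data": {
  "motion": [
    [1, [0, -0.0005, 0], 0],
    [1, [0, -0.001, 0], 0]
  ]
}}

```text
time: 12.7
tool_pos: [0.5971, 0.192, 0.0767]
tool_rot: [0.454, -0.542, 0.454, 0.542]
contact_force: [0.9, 4.4, 0.0]
gripper_width: 0.001
```

Request:
{"op": "play_rows", "data": {
  "motion": [
    [1, [0, -0.0005, 0], 0],
    [1, [0, -0.001, 0], 0],
    [1, [0, -0.001, 0], 0]
  ]
}}

```text
time: 13.0
tool_pos: [0.5971, 0.1917, 0.0768]
tool_rot: [0.455, -0.542, 0.453, 0.542]
contact_force: [1.1, 5.8, 0.5]
gripper_width: -0.001
```

```bash
python3 st.py b1 side brass_roller knob_left steel_roller
```

```text
13.0 [0.5971 0.1917 0.0768] gutter [36.7 90.7 40. ] [1.11167154 5.75298774 0.50886541]
side brass_roller [(0.87, array([-156.6, -144.8,   16.9])), (0.74, array([66.6, 27.8, 16.5])), (0.65, array([-226. ,   36.8,   24.6]))]
side knob_left [(0.5, array([38.4, 72.1, 50.7])), (0.35, array([-114.7,    3.1,    8.1]))]
side steel_roller []
top brass_roller [(0.6, array([71.1, 25.6, 18.1])), (0.57, array([-157.7, -139.5,   12. ])), (0.5, array([-228.6,   44.6,   20.7]))]
top knob_left [(0.61, array([34. , 70.9, 49.7]))]
top steel_roller [(0.63, array([-89.3, -27.3,  24.6]))]
```

The force is above friction and the knob is at y ≈ 71.5, so it is fully in. I withdraw and check.

Request:
{"op": "play_rows", "data": {
  "motion": [
    [1, [-0.003, 0.02, 0], 0],
    [1, [-0.006, 0.04, 0.005], 0],
    [1, [-0.008, 0.06, 0.04], 0],
    [1, [-0.008, 0.08, 0.08], 0],
    [1, [-0.008, 0.1, 0.11], 0]
  ]
}}

```text
time: 13.9
tool_pos: [0.5893, 0.2906, 0.1889]
tool_rot: [-0.454, 0.543, -0.454, -0.541]
contact_force: [0.3, 0.4, 0.4]
gripper_width: 0.006
```

Request:
{"op": "play_rows", "data": {
  "motion": [
    [1, [-0.02, 0.04, 0], 0],
    [1, [-0.03, 0.06, 0], 0],
    [1, [-0.03, 0.06, 0], 0],
    [1, [-0.03, 0.06, 0], 0],
    [1, [-0.03, 0.06, 0], 0]
  ]
}}

```text
time: 14.4
tool_pos: [0.5593, 0.3493, 0.1861]
tool_rot: [-0.454, 0.542, -0.455, -0.542]
contact_force: [1.0, 0.3, -0.9]
gripper_width: 0.002
```

```bash
python3 st.py b2 top brass_roller knob_left steel_roller knob_right; python3 - <<'E'
from plant import cams
import cv2,numpy as np
p,_=cams.grab_frame('side');k=cv2.resize(p[135:255,240:340,::-1],None,fx=4,fy=4,interpolation=cv2.INTER_CUBIC)
t=cv2.imread('pics/b2.png')[60:540,120:520];cv2.imwrite('pics/b3.png',np.hstack([k,t]))
E
```

```text
14.4 [0.5593 0.3493 0.1861] gutter [ 42.5 252.4 149.6] [ 1.01972351  0.27465439 -0.91604141]
side brass_roller [(0.69, array([-227.1,   40. ,   25.3])), (0.68, array([71.8, 29.5, 16.9])), (0.63, array([-156.7, -142.3,   15.8]))]
side knob_left [(0.43, array([ 65.2, -30.6,  16.8])), (0.39, array([38.6, 71.2, 51.8]))]
side steel_roller [(0.53, array([-92.8, -30.6,  29.1]))]
side knob_right [(0.4, array([  35.3, -104.4,   56.3]))]
top brass_roller [(0.82, array([-158.5, -138.9,   15.6])), (0.67, array([-229.6,   44.6,   22.1])), (0.52, array([72.1, 27.7, 19.6])), (0.32, array([ -84.2, -223.6,  -21.9]))]
top knob_left [(0.38, array([34.2, 70.7, 52.4]))]
top steel_roller [(0.83, array([-90. , -28.5,  24.3]))]
top knob_right [(0.37, array([  33.4, -100.5,   55. ]))]
```

View pics/b3.png

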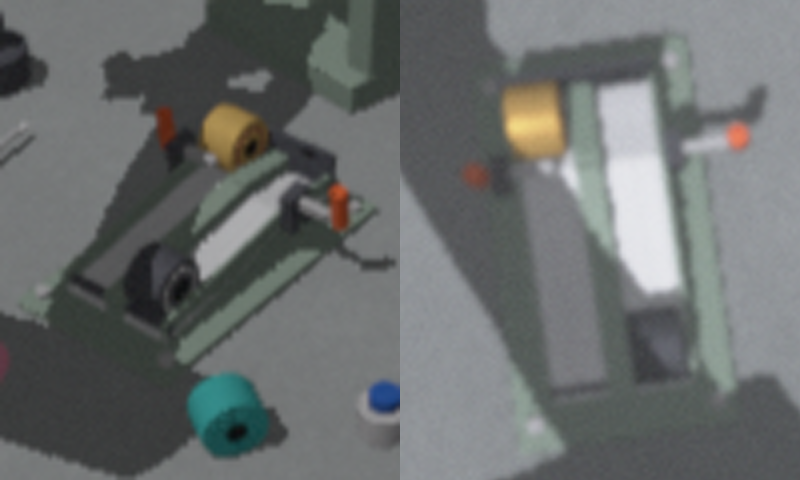

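The pictures show the brass roller against the end stop (side crop 235,135; top crop 533,120). The left knob is hard in against its guide (475,175), the steel roller is at its lip and the right knob is still out. I hand it in.

```bash
python3 -c "
from plant import workorder
print(workorder.job_done())"
```

```text
the job is handed in; nothing more can be done
None
```

The brass roller is loaded: it rests against the end stop in the left lane, and that lane's keeper is pushed in behind it. I handed the job in; no verdict is reported.

- **Roller:** I pushed it slowly up the left lane with the shut fingertips, at about 1.4 N. Just past the crest it rolled on by itself into the hollow. The last checks put its centre at gutter x ≈ 72, z ≈ 17–20 mm. The seat is at x = 67, z = 18, so x reads 5 mm high. That is about the networks' error: earlier readings were 67–71 mm, and the pictures show it against the stop.
- **Keeper:** I pushed the left knob until the force rose to 5.8 N, well above its 1.5 N friction. Its axis measured y ≈ 71 mm, which is fully in.
- **Everything else:** The steel roller measured within about 5 mm of where it started (the side camera's reading was the farther one). The right knob stayed out. I saw no bystander move, but I did not measure their positions again at the end.

The run took about 15 s of the 48 s allowed.

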